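Clamp a turned spool in the quick-release bench vise

ROBOT

A 6-joint arm with a two-finger parallel gripper is mounted at the origin on the work surface. World frame = base frame: x ahead of the robot, y to its left, z up, the work surface at z = 0. Lengths are in m, angles in degrees, forces in N, time in s.
With the tool pointing down it reaches from about 0.375 to 0.9 m from the base axis. Payload 3.1 kg.
Tool frame: the origin (TCP) lies between the finger pads; the fingertips stand 19 mm ahead of it and the grasp point (between the pads) is the TCP; z points along the fingers, y is the line along which they close (so a half turn about z gives the same grasp; the last joint's range is limited). The gripper opens to 85 mm and grips with 20 to 120 N. Pads are 22 mm wide; open, the fingers measure 114 mm over their backs; the gripper's body (76 mm by 85 mm) begins 54 mm behind the grasp point. The pads swing forward as they close: fully open they stand 13 mm farther back than shut.
Start: joints at [-74.914, 30.224, 82.088, -0, 67.689, -10.227], TCP at [0.267, -0.565, 0.25] pointing down, gripper open.
Joint ranges: [-176.69, 176.69], [-43.24, 126.21], [12.49, 139.97], [-82, 262], [0, 151.66], [-163.58, 163.58]. Speed limits (degrees/s): [159.86, 159.86, 180, 180, 180, 180].

INTERFACE

Orientations are given as a 3x3 rotation matrix whose columns are the frame's x, y, z axes.
In Python, from plant import manip gives the robot as it stands. The module is installed in compiled form; this text tells all that it offers. Calls block until the motion is done:
- manip.move_pose(position, orientation): joint-space move of the TCP to a pose.
- manip.movel(position, attitude=None, rate=0.15, guard=None): straight line of the TCP; attitude=None keeps the orientation; rate is the mean speed in m/s. With guard (N) it stops when the force on the tool has changed by that much, and returns True; else False.
- manip.movej(angles): joint-space move.
- manip.command_gripper(opening, strength=None): finger opening in m; strength is the grip in N (None keeps the last); returns when the fingers have stopped.
- manip.dwell(seconds).
- manip.ik(position, orientation): joint angles nearest the present ones, or None.
- manip.get_obs(): the state.
- manip.capture(name): name is "scene" or "side" or "wrist"; returns (picture, depth): 400x640x3 uint8, red, green, blue; 400x640 float32, m along the optical axis (not along the pixel's ray), 0 where there is no reading.
- manip.camera_info(name): a dict with "intrinsics" (3x3 intrinsics, pixels), "D" ([k1, k2, p1, p2, k3] as OpenCV has them; the pictures are not rectified), "position" and "orientation" of the camera in the world. Camera axes: x right, y down, z forward; pixel columns grow to the right and rows downward; lengths in m; the calibration is good to about 2 mm. A picture is of the moment at which its call begins: read the wrist's pose just before it. camera_info takes no time and is no camera call; for the wrist camera it gives the pose at the moment of the call.
A pose or a line that the arm cannot do raises manip.MotionError and nothing moves.
- manip.close_job(): hands the job in; it is judged then, once.
The state is a dict: "time": time; "qpos": joint angles; "joint_velocities": joint speeds; "joint_efforts": joint torques, N m; "position": TCP position; "tcp_rot": TCP orientation; "contact_force": force on the tool from outside, world axes, zero at the start; "moment": the same for the moment, N m; "width": finger opening in m; "grasp_force": force on a finger pad.
Only numpy, scipy, OpenCV 4.12 (cv2) and the standard library are available. Lean on these libraries where they do the work, as an engineer would, in place of code of your own. Each camera call takes 0.05 s, during which the arm holds its last target. There are 200 camera calls.

TASK

Clamp the aluminium spool that stands on the bed of the quick-release vise: hold the release lever's paddle down, slide the moving jaw up until it rests gently against the spool and has it against the V of the fixed jaw, and let the lever come back up. Then turn the three-spoke handle clockwise (seen from the handle's end) until the spool is held firmly, without forcing anything, and let go. Leave the other parts on the bench where they are.

Things in the scene. Friction and masses are not known exactly. Their poses are not given: they have to be found in the camera images.
- vise: grey vise, fixed to the bench. Bed 115 mm wide (x), 310 mm long (y, from 120 mm behind the origin to 190 mm ahead), its top 50 mm above the bench. Origin on the bench under the middle of the bed. Its +y axis is the slide direction, pointing from the handle to the fixed V jaw; +z up. The lever paddle overhangs its -x side; the pin rack (pitch 5 mm) for the lever's half-nut lies on the +x side.
- v_seat (a point): on the bed top (50 mm above the bench): where the middle of the spool's underside lies when the spool is home against both faces of the fixed jaw's V (120 degree V, faces 52 to 112 mm above the bench; the block behind is 120 mm high). Axes as the vise's.
- work: the spool: turned aluminium, 46 mm across, 58 mm high, 0.35 kg (varies), standing loose on the bed in front of the V. Origin at the centre of its underside.
- jaw: the moving jaw, an upright steel plate 85 mm wide, 64 mm high, carried by the slide block; the screw (14 mm of jaw travel per handle turn, 26 mm travel in all) pushes it out of the slide block towards the V. Axes as the vise's.
- jaw_face (a point): middle of the moving jaw's flat clamping face, 82 mm above the bench; the face looks to the vise's +y and touches the spool when the spool's axis is 23 mm ahead of it. Axes as the vise's.
- slide (a joint): position of the slide block (with lever, jaw, screw and handle, 1.8 kg in all) along the bed, in m: 0 farthest from the V, grows towards it, to 0.115. With the lever up it is locked to the rack; with the lever down it slides with about 2.5 N of friction plus 12 N per m/s.
- paddle: the lever's paddle, a flat steel dish 46 mm (x) by 52 mm (y) on the slide block, about 116 mm above the bench when up. Origin at the middle of its upper face; rims 9 mm high and 4 mm thick stand on its two y edges (48 mm between them), so that a fingertip pressing in the dish also pushes the slide along. It moves with the slide.
- lever (a joint): release lever, rad: 0 up (half-nut in the rack), 0.16 fully down; the paddle's middle, 78 mm from the pivot, then lies 12.5 mm lower. Its spring takes 5 N at first, 9 N fully down; the half-nut is clear from 0.07. Let go over a rack pin it stays up to 0.05 (below 0.02 it holds) and may feel tight too early: turned on, the slide backs off up to 5 mm, the half-nut drops in and the handle goes free again.
- wheel (a joint): turn of the three-spoke handle in rad: 0 at the start, grows clockwise seen from the handle's end (a spoke on the vise's +x side goes down). Up to 11.6. Turning it freely takes about 0.15 N m (3 N at 47 mm from the axis); once the jaw bears on the seated spool the torque rises by about 0.3 N m per rad. Firm is about 0.26 N m in all (5.5 N at 47 mm); 0.5 N m is too much. It stays where it is left.
- hub (a point): centre of the handle's hub, on the screw axis, 85 mm above the bench, 170 mm behind the slide block's middle and so clear of the bed's end. The screw axis runs along the vise's y.
- spoke_a (a point): centre of the black ball (18 mm across) on the end of one spoke, 68 mm from the hub's centre. Spokes are 10 mm round rods, 120 degrees apart, square to the screw axis.
- spoke_b (a point): the same for the second spoke
- spoke_c (a point): the same for the third spoke
- stud: bystander: headed aluminium stud, 40 mm across, 110 mm high, standing. Origin under it.
- pawn: bystander: pawn-shaped turned part, 52 mm across, 68 mm high, standing. Origin under it.
- cone: bystander: small waisted part, 36 mm across, 34 mm high, standing. Origin under it.
- stepped: bystander: stepped turned part, 42 mm across, 48 mm high, standing. Origin under it.
- bushing: bystander: bushing 26 mm across, 22 mm high, standing on top of the fixed jaw. Origin under it.
- caliper: bystander: flat caliper, 200 mm long, lying. Origin under the middle of its beam.
- driver: bystander: screwdriver, lying. Origin under its middle.
Mind the look-alikes: they are no part of the job. Leave any green look-alike of the work alone.

How it is judged:
By the outcome, as a careful person would: the job done as asked, in the order asked, and still so for the second after the job is handed in, with the robot touching nothing.
It also fails if it takes over 67 s, if anything falls off the work surface, if the arm or the gripper's body presses on something with over 40 N, if the wrist force passes 120 N, or if a joint passes its speed limit or range.

## Working session

There is one attempt and no reset: what is moved stays moved. The work goes in short steps, each a Python script; the robot and the scene stay as the last script left them, time stands still between calls to the robot, and variables do not carry over. Pictures are saved under pics/ and viewed, at most 10 in all, crops included, and the job is handed in when it is done.

```bash
mkdir -p pics
cat > h.py <<'E'
import numpy as np, cv2
from plant import manip as m
def save(n,img): cv2.imwrite('pics/'+n+'.png',img[:,:,::-1])
def cloud(name):
    ci=m.camera_info(name); pic,d=m.capture(name)
    K=np.array(ci['intrinsics'],float);D=np.array(ci['D'],float)
    v,u=np.mgrid[0:400,0:640]
    n=cv2.undistortPoints(np.stack([u.ravel(),v.ravel()],1).astype(float)[:,None],K,D)[:,0].reshape(400,640,2)
    P=np.dstack([n[...,0]*d,n[...,1]*d,d])@np.array(ci['orientation']).T+np.array(ci['position'])
    P[d<=0]=np.nan
    return pic,P
E
python3 - <<'E'
from h import *
for n in ['scene','side']:
    pic,P=cloud(n); save(n,pic); np.savez(n,pic=pic,P=P)
    ci=m.camera_info(n); print(n,np.round(ci['position'],3),np.round(ci['orientation'],2).tolist(),ci['intrinsics'][0][0] if not hasattr(ci['intrinsics'],'shape') else ci['intrinsics'][0,0])
print(m.get_obs())
E
```

```text
scene [0.968 0.436 1.007] [[-0.81, 0.47, -0.35], [0.58, 0.67, -0.46], [0.01, -0.58, -0.82]] 374.75245932741507
side [0.281 0.751 0.574] [[-0.95, -0.14, 0.28], [-0.31, 0.47, -0.83], [-0.02, -0.87, -0.49]] 392.6900724761151
{'time': 0.1, 'qpos': array([-7.49131080e+01,  3.02744163e+01,  8.21495939e+01, -1.95500277e-05,
        6.76918183e+01, -1.02297998e+01]), 'joint_velocities': array([-0.01675737, -0.16727263, -0.27904814,  0.01536613, -0.03327534,
       -0.09120331]), 'joint_efforts': array([ 6.86747717e-04, -4.43304813e+01, -1.78587055e+01, -9.37783670e-05,
        3.87197564e-03, -1.37926304e-05]), 'position': array([ 0.26710055, -0.56436232,  0.24942008]), 'tcp_rot': array([[ 9.03958049e-01,  4.27620822e-01, -5.26490329e-04],
       [ 4.27620996e-01, -9.03956013e-01,  1.95182351e-03],
       [ 3.58716275e-04, -1.98950489e-03, -9.99997957e-01]]), 'contact_force': array([ 0.1844353 , -0.34276723, -0.15840993]), 'moment': array([-0.00053033,  0.03031677, -0.02953648]), 'grasp_force': 0.0, 'width': 0.08531933653468368}
```

View pics/scene.png

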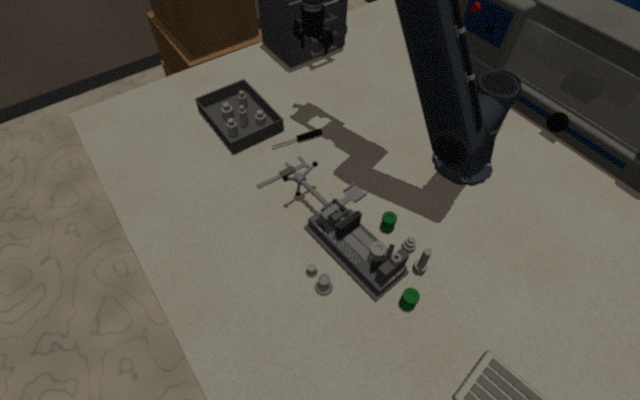

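View pics/side.png

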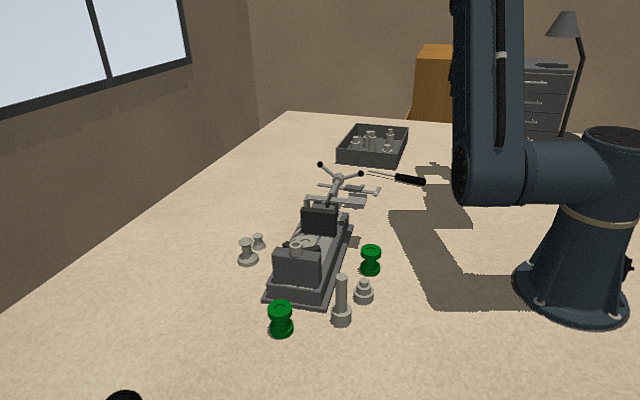

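The scene view shows the vise with its fixed jaw at (390,265), the grey spool before it at (377,250), the moving jaw at (347,222), the paddle at (355,193) and the handle hub near (300,180). The green spools at (388,221) and (409,298) are look-alikes standing on the bench. The grey one on the bed is the work.

Run:
```python
from h import *
S=np.load('scene.npz');D=np.load('side.npz')
for n,p in [('fixjaw',(390,262)),('spool',(377,246)),('jaw',(347,215)),('paddle',(356,192)),('hub',(301,180)),('blk',(326,218)),('bushing',(397,257)),('ball',(315,163)),('ball2',(298,193))]:
    print('scene',n,np.round(S['P'][p[1],p[0]],3))
for n,p in [('fixjaw',(298,255)),('paddle',(350,200)),('hub',(340,180)),('b1',(320,164)),('b2',(361,173))]:
    print('side',n,np.round(D['P'][p[1],p[0]],3))
# bed+sides: vise footprint from points z 0.01..0.14 in both
Q=np.vstack([S['P'].reshape(-1,3),D['P'].reshape(-1,3)]);Q=Q[np.isfinite(Q).all(1)]
c=S['P'][225,350]; 
B=Q[(abs(Q[:,2]-0.05)<.006)&(np.linalg.norm(Q[:,:2]-c[:2],axis=1)<.25)]
print(len(B),cv2.minAreaRect(B[:,:2].astype(np.float32)))
# top-down height map
k=Q[(Q[:,2]>.008)&(Q[:,2]<.2)&(np.linalg.norm(Q[:,:2]-c[:2],axis=1)<.35)]
im=np.zeros((560,560),np.uint8);ij=((k[:,:2]-c[:2])*800+280).astype(int)
o=np.argsort(k[:,2]);im[559-ij[o,1].clip(0,559),ij[o,0].clip(0,559)]=(k[o,2]*1500+50).clip(0,255)
im=cv2.dilate(im,np.ones((3,3)));print('c',c);cv2.imwrite('pics/top.png',im)
```

```text
scene fixjaw [0.543 0.184 0.122]
scene spool [0.529 0.12  0.101]
scene jaw [ 0.524 -0.019  0.082]
scene paddle [ 0.466 -0.053  0.115]
scene hub [ 0.566 -0.202  0.094]
scene blk [ 0.597 -0.028  0.118]
scene bushing [0.524 0.187 0.133]
scene ball [ 0.502 -0.216  0.119]
scene ball2 [ 0.574 -0.211  0.024]
side fixjaw [0.522 0.195 0.122]
side paddle [ 0.485 -0.052  0.116]
side hub [ 0.553 -0.204  0.089]
side b1 [ 0.612 -0.205  0.13 ]
side b2 [ 0.496 -0.213  0.114]
3633 ((0.5654007196426392, 0.049391284584999084), (0.301934152841568, 0.4505242109298706), 33.9536018371582)
c [0.54436186 0.01907594 0.09367309]
```

View pics/top.png

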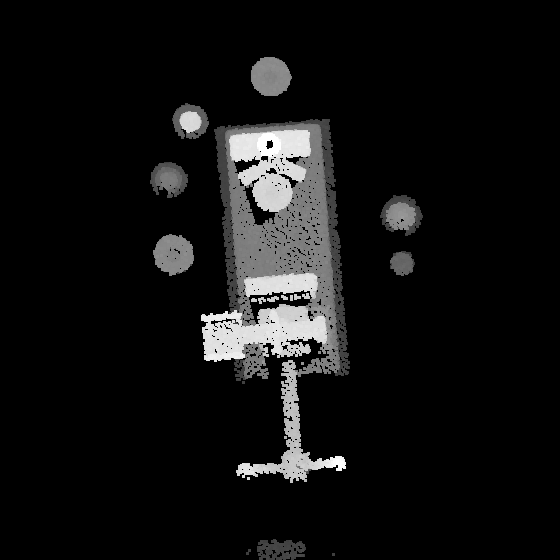

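The top-down height map shows:
- **Vise:** +y axis points up the image, tilted about 4.5°.
- **Spool:** (272,192), just short of the V.
- **Jaw plate:** (281,285).
- **Paddle:** (222,337), with rims.
- **Hub:** (295,464), with side spokes at (245,469) and (340,463).

Next I'll fit these numerically.

```bash
cat >> h.py <<'E'
def fit(Q,R,o,lo,hi):
    """points in vise-like frame box lo..hi"""
    L=(Q-o)@R
    return L[((L>lo)&(L<hi)).all(1)]
E
python3 - <<'E'
from h import *
Q=np.vstack([np.load(n+'.npz')['P'].reshape(-1,3) for n in('scene','side')]);Q=Q[np.isfinite(Q).all(1)]
def box(lo,hi): return Q[((Q>lo)&(Q<hi)).all(1)]
for n,lo,hi in [('fixed',(.46,.14,.117),(.62,.22,.125)),('jawtop',(.47,-.01,.108),(.62,.035,.12)),('paddle',(.44,-.09,.108),(.497,-.015,.12)),('rims',(.44,-.09,.1205),(.497,-.01,.135)),('spooltop',(.49,.09,.102),(.58,.16,.112)),
  ('b',(.60,-.24,.05),(.65,-.18,.16)),('a',(.47,-.24,.05),(.512,-.18,.16)),('c',(.52,-.24,.005),(.62,-.18,.04)),('bush',(.51,.165,.135),(.56,.21,.15))]:
    B=box(lo,hi)
    if len(B)<4: print(n,len(B)); continue
    r=cv2.minAreaRect(B[:,:2].astype(np.float32))
    print(n,len(B),np.round(B.mean(0),4),np.round(r[0],4),np.round(r[1],4),round(r[2],2),'z',np.round(np.percentile(B[:,2],[2,50,98]),4))
c0,z=(m.get_obs()['position'],0)
E
```

```text
fixed 611 [0.5324 0.1885 0.1193] [0.5329 0.18  ] [0.0969 0.0439] 4.48 z [0.1171 0.119  0.1238]
jawtop 402 [0.5456 0.0146 0.1142] [0.5458 0.0133] [0.0867 0.0209] 4.96 z [0.1085 0.1146 0.1182]
paddle 424 [ 0.473  -0.0532  0.1158] [ 0.4731 -0.0506] [0.048  0.0575] 4.65 z [0.1119 0.1156 0.1196]
rims 114 [ 0.4729 -0.052   0.1235] [ 0.473  -0.0514] [0.047  0.0578] 4.75 z [0.1208 0.1237 0.127 ]
spooltop 540 [0.5331 0.1348 0.1078] [0.5338 0.1328] [0.0539 0.0813] 89.6 z [0.1025 0.1075 0.1118]
b 81 [ 0.6139 -0.2086  0.1275] [ 0.6135 -0.2105] [0.0235 0.0156] 4.83 z [0.1135 0.1279 0.1376]
a 65 [ 0.5022 -0.217   0.1124] [ 0.5019 -0.219 ] [0.0164 0.019 ] 68.38 z [0.1022 0.1125 0.1197]
c 38 [ 0.5744 -0.212   0.0259] [ 0.5715 -0.2082] [0.0176 0.0303] 27.16 z [0.0053 0.027  0.0383]
bush 168 [0.5305 0.1893 0.1398] [0.5304 0.1883] [0.0246 0.026 ] 25.98 z [0.1353 0.1401 0.1441]
```

```bash
cat >> h.py <<'E'
yaw=np.radians(4.7)
X=np.array([np.cos(yaw),np.sin(yaw),0]);Y=np.array([-np.sin(yaw),np.cos(yaw),0]);Z=np.array([0,0,1.])
R1=np.c_[Y,X,-Z]      # tool x along vise y
def F():
    f=np.mean([(m.dwell(.02),m.get_obs()['contact_force'])[1] for _ in range(3)],0)
    return f@np.c_[X,Y,Z]
def pos(): return m.get_obs()['position']
E
python3 - <<'E'
from h import *
import pickle
m.command_gripper(0.0,40)
p=np.array([.473,-.0515,.20])
for R in (R1,np.c_[-Y,-X,-Z]): print(m.ik(p,R))
R=min([R for R in (R1,np.c_[-Y,-X,-Z]) if m.ik(p,R) is not None],key=lambda R:abs(m.ik(p,R)[5]))
m.move_pose(p,R); m.movel(p*[1,1,0]+[0,0,.15],rate=.1)
m.dwell(.2);f0=F();print('tare',f0); np.save('f0',f0)
g=m.movel(p*[1,1,0]+[0,0,.12],rate=.02,guard=2.5);z=pos()[2];print('touch',g,z,F()-f0)
pic,P=cloud('wrist');save('w1',pic)
m.movel([p[0],p[1],z-.0112],rate=.02,guard=14);print(pos(),F()-f0,m.get_obs()['time'])
E
```

```text
[-1.97049133e+01  2.32653926e+01  1.06108243e+02 -2.54444375e-14
  5.06263644e+01 -2.44049133e+01]
[-1.97049133e+01  2.32653926e+01  1.06108243e+02 -2.54444375e-14
  5.06263644e+01  1.55595087e+02]
tare [ 0.14468994 -0.31029592 -0.36546769]
touch True 0.1342280275081494 [-0.40979471  0.73418389  5.40926883]
[ 0.47284057 -0.05152393  0.12370422] [-2.39041521  0.54023024  9.83668916] 5.4833
```

View pics/w1.png

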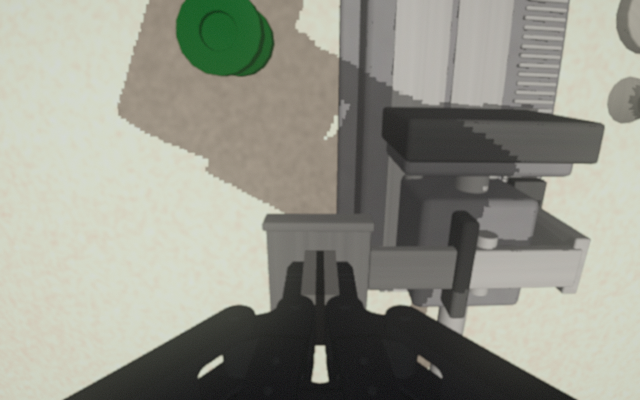

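The wrist view shows the closed fingertips (about 320,270) resting in the dish, behind its +y rim at (320,222). The lever is now pressed down at 9.8 N, so I'll slide.

```bash
python3 - <<'E'
from h import *
f0=np.load('f0.npy')
p0=pos();p0=np.array([.473,-.0515,p0[2]])
g=m.movel(p0+.055*Y,rate=.05,guard=9);print(g,(pos()-p0)@Y,F()-f0)
for s in np.arange(.058,.125,.003):
    g=m.movel(p0+s*Y,rate=.02,guard=5)
    f=F()-f0;print(round(s,3),g,round((pos()-p0)@Y,4),f.round(1))
    if g or abs(f[1])>7: break
print(m.get_obs()['time']);np.save('p0',p0)
for n in('scene','wrist'):
    pic,P=cloud(n);save(n+'2',pic);np.savez(n+'2',P=P,pic=pic)
E
python3 -c "
import cv2;i=cv2.imread('pics/scene2.png')[150:310,250:450];j=cv2.imread('pics/wrist2.png')
i=cv2.resize(i,(500,400));import numpy as np;cv2.imwrite('pics/v2.png',cv2.resize(np.hstack([i,j[:,340:640]]),None,fx=1,fy=1))"
```

```text
False 0.05476025176623683 [-2.10662903 -0.5102542   9.09153717]
0.058 False 0.0578 [-2.  -0.2  9.2]
0.061 False 0.0607 [-1.8 -0.8  8.7]
0.064 False 0.0637 [-2.8 -0.6  9.4]
0.067 False 0.0667 [-1.5 -0.5  8.8]
0.07 False 0.0698 [-1.2 -0.8  8.5]
0.073 False 0.0728 [-1.6 -0.5  9.2]
0.076 False 0.0758 [-2.2 -0.4  8.9]
0.079 False 0.0788 [-2.1 -0.3  9. ]
0.082 False 0.0818 [-1.8 -0.8  9.2]
0.085 False 0.0848 [-2.2 -0.9  9.3]
0.088 False 0.0874 [-2.1 -2.5  9. ]
0.091 False 0.0899 [-2.8 -4.   9.2]
0.094 False 0.0927 [-1.7 -5.   9.3]
0.097 False 0.0957 [-2.  -4.8  9.1]
0.1 False 0.0986 [-1.7 -5.   9.4]
0.103 True 0.0996 [-1.8 -3.4  9. ]
12.2917
```

View pics/v2.png

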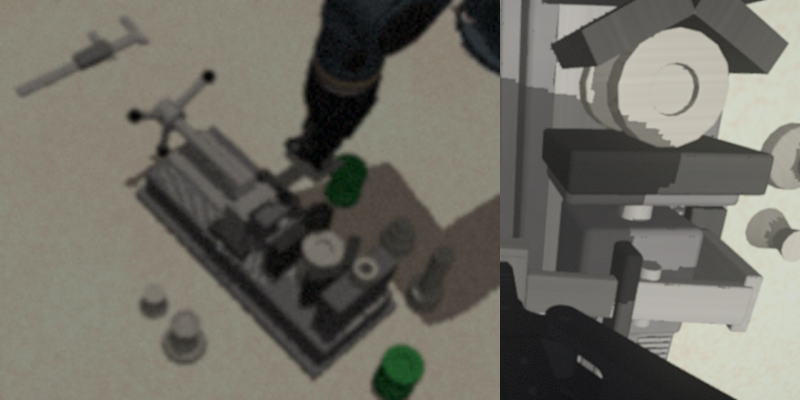

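The pictures show the jaw up against the spool and the spool at or near the V, at (670,85) in the right half. The 5 N plateau may be the tip slipping in the dish up to the rim, so I'll compare positions and nudge further gently.

Run:
```python
from h import *
f0=np.load('f0.npy');p0=np.load('p0.npy')
def meas():
    Ps=[cloud('wrist')[1].reshape(-1,3),cloud('scene')[1].reshape(-1,3),cloud('side')[1].reshape(-1,3)]
    for P in Ps:
        P=P[np.isfinite(P).all(1)]; L=(P-[.54,.1,0])@np.c_[X,Y,Z]
        b=lambda lo,hi:L[((L>lo)&(L<hi)).all(1)]
        sp=b((-.03,-.01,.106),(.03,.07,.111)); jw=b((-.04,-.04,.111),(.04,.04,.1165)); pd=b((-.10,-.12,.10),(-.06,-.02,.125))
        for n,a in(('spool',sp),('jaw',jw),('pad',pd)):
            if len(a)>20: print(n,len(a),'x',np.percentile(a[:,0],[2,98]).round(4),'y',np.percentile(a[:,1],[2,98]).round(4),end=' | ')
        print()
meas()
s=(pos()-p0)@Y
for k in range(8):
    s+=.0008;g=m.movel(p0+s*Y,rate=.01,guard=6)
    f=F()-f0;print(round(s,4),g,round((pos()-p0)@Y,4),f.round(1))
    if g or f[1]<-8: break
meas();print(m.get_obs()['time'])
```

```text
spool 9739 x [-0.0243  0.0226] y [0.0104 0.0593] | jaw 7019 x [-0.0384  0.038 ] y [-0.0327  0.0104] | pad 3790 x [-0.0995 -0.0605] y [-0.0638 -0.03  ] | 
spool 192 x [-0.0275  0.0255] y [0.009  0.0661] | jaw 116 x [-0.038   0.0384] y [-0.0266  0.0096] | pad 82 x [-0.0983 -0.0602] y [-0.0816 -0.0307] | 
spool 191 x [-0.0281  0.0273] y [0.0073 0.0599] | jaw 219 x [-0.038   0.0377] y [-0.035   0.0106] | pad 237 x [-0.0996 -0.0615] y [-0.0833 -0.0297] | 
0.1004 False 0.0996 [-1.2 -2.6  8.6]
0.1012 False 0.0997 [-2.  -6.   9.3]
0.102 False 0.0999 [-2.4 -8.2  9. ]
spool 9788 x [-0.0242  0.0227] y [0.0104 0.0591] | jaw 7070 x [-0.0386  0.038 ] y [-0.0327  0.0104] | pad 3805 x [-0.0995 -0.0605] y [-0.0639 -0.03  ] | 
spool 190 x [-0.0251  0.0262] y [0.009  0.0653] | jaw 114 x [-0.0378  0.0389] y [-0.0271  0.0097] | pad 86 x [-0.0977 -0.0608] y [-0.081  -0.0308] | 
spool 186 x [-0.0288  0.0281] y [0.0077 0.0607] | jaw 221 x [-0.0381  0.0382] y [-0.0339  0.0107] | pad 232 x [-0.0995 -0.0615] y [-0.0829 -0.0294] | 
13.6083
```

The jaw is firm at 8 N with no more motion, and the spool moved about 4 mm into the V, so it is seated. Now I'll ease off, release the lever and check its height.

```bash
cat >> h.py <<'E'
def locate():
    out={}
    for c in('scene','side'):
        P=cloud(c)[1].reshape(-1,3);P=P[np.isfinite(P).all(1)]; L=(P-[.54,.1,0])@np.c_[X,Y,Z]
        b=lambda lo,hi:L[((L>lo)&(L<hi)).all(1)]
        pd=b((-.095,-.075,.09),(-.065,-.038,.135)); print(c,'padz',len(pd),np.percentile(pd[:,2],[10,50,90]).round(4))
        h=b((-.09,-.24,.005),(.09,-.19,.17))
        for n,(lo,hi) in dict(left=((-.09,-.26,.01),(-.045,-.19,.17)),right=((.045,-.26,.01),(.09,-.19,.17)),top=((-.05,-.26,.125),(.05,-.19,.17)),bot=((-.05,-.26,.01),(.05,-.19,.045)),mid=((-.012,-.26,.07),(.012,-.19,.11))).items():
            a=b(lo,hi)
            if len(a)>8: print('  ',n,len(a),np.median(a,0).round(4))
E
python3 - <<'E'
from h import *
f0=np.load('f0.npy');p0=np.load('p0.npy')
s=.1005;z=p0[2]
m.movel(np.r_[(p0+s*Y)[:2],z],rate=.01);print(F()-f0)
m.movel(np.r_[(p0+s*Y)[:2],z+.016],rate=.02);print(F()-f0)
m.movel(np.r_[(p0+s*Y)[:2],z+.09],rate=.15);print(F()-f0)
locate();print(m.get_obs()['time'])
E
```

```text
[-1.50238604 -2.56634423  9.43035733]
[0.06083124 0.30758545 0.29037121]
[-0.34352185  0.19286056  0.34485942]
scene padz 97 [0.1108 0.1127 0.115 ]
   left 44 [-0.059  -0.2252  0.1127]
   right 72 [ 0.0576 -0.2009  0.0489]
   bot 31 [ 0.0107 -0.2245  0.0265]
   mid 118 [ 0.0023 -0.2162  0.0953]
side padz 85 [0.1106 0.1116 0.1129]
   left 19 [-0.0699 -0.2222  0.1107]
   right 36 [ 0.0503 -0.2223  0.127 ]
   top 16 [ 0.0466 -0.2239  0.13  ]
   bot 9 [ 0.0023 -0.2247  0.0408]
   mid 111 [-0.0029 -0.2147  0.093 ]
15.75
```

The paddle sits at about 112 mm instead of 116 mm, so the half-nut is riding on a pin. It should drop in as the screw turns. I'll start turning with the spoke at about 38° on the +x side, pushing down on it.

```bash
cat >> h.py <<'E'
R2=np.c_[X,-Y,-Z]
O=np.array([.54,.1,0]);HUB=np.array([.001,-.223,.085])
def tip(th,r=.042,off=.0055):
    t=np.radians(th);c=.0105*np.clip(np.sin(t)/np.sin(np.radians(15)),-1,1)
    v=HUB+[r*np.cos(t)-off*np.sin(t)-c,0,r*np.sin(t)+off*np.cos(t)+.019]
    return O+v@np.c_[X,Y,Z].T
def torque(th,f0,r=.042):
    t=np.radians(th);f=F()-f0
    return -r*(f[0]*np.sin(t)-f[2]*np.cos(t)),f
def stroke(a,b,stop,f0,step=4):
    th=a
    while th>b:
        th-=step;g=m.movel(tip(th),rate=.04,guard=9)
        tq,f=torque(th,f0);print(th,g,round(tq,3),f.round(1))
        if tq>stop or g: return th,True
    return th,False
E
python3 - <<'E'
from h import *
up=tip(62)+[0,0,.07]
print([None if (q:=m.ik(up,R)) is None else q.round() for R in(R2,np.c_[-X,Y,-Z])])
R=min([R for R in(R2,np.c_[-X,Y,-Z]) if m.ik(up,R) is not None],key=lambda R:abs(m.ik(up,R)[5]))
a=pos();m.movel([a[0],a[1],.24],rate=.2)
h=up.copy();h[2]=.24
m.move_pose(h,R);m.movel(up,rate=.15);m.movel(tip(62),rate=.1,guard=5)
m.dwell(.2);f0=F();np.save('f1',f0);print('tare',f0)
print(stroke(62,-36,.24,f0),m.get_obs()['time'])
locate()
save('s3',m.capture('side')[0])
E
```

```text
[array([-23.,  29.,  91.,  -0.,  60.,  62.]), array([ -23.,   29.,   91.,   -0.,   60., -118.])]
tare [ 0.24665533 -0.18065274  0.26711335]
58 False -0.022 [ 0.1  0.5 -0.9]
54 False -0.007 [ 0.   0.1 -0.3]
50 False -0.013 [ 0.2  0.  -0.2]
46 False -0.007 [-0.3  0.6 -0.6]
42 False -0.021 [ 0.1  0.1 -0.6]
38 False 0.058 [-1.4  0.3  0.6]
34 False 0.119 [-2.3  0.8  1.9]
30 False 0.133 [-2.   0.8  2.5]
26 False 0.14 [-1.7  0.2  2.9]
22 False 0.127 [-2.   0.4  2.5]
18 False 0.139 [-1.6  0.3  2.9]
14 False 0.128 [-3.   0.9  2.4]
10 False 0.091 [-2.4  0.6  1.8]
6 False 0.074 [-1.2  0.2  1.6]
2 False 0.039 [-0.8  0.7  0.9]
-2 False 0.038 [-0.9 -0.2  0.9]
-6 False 0.085 [-1.2 -0.2  2.2]
-10 False 0.044 [-0.3 -0.5  1.1]
-14 False 0.03 [-0.9  0.6  1. ]
-18 False 0.034 [-0.2 -0.4  0.9]
-22 False 0.038 [-0.3 -0.4  1.1]
-26 False 0.062 [ 0.7 -0.2  1.3]
-30 False 0.054 [ 1.2 -0.6  0.8]
-34 False 0.091 [ 1.8 -0.4  1.4]
-38 False 0.091 [ 2.9 -0.6  0.5]
(-38, False) 26.2
scene padz 97 [0.1141 0.1163 0.1185]
   left 33 [-0.0575 -0.2257  0.0591]
   right 250 [ 0.0601 -0.2114  0.1138]
   mid 67 [ 0.     -0.2141  0.0942]
side padz 72 [0.1142 0.1151 0.1161]
   left 54 [-0.06   -0.2247  0.058 ]
   right 114 [ 0.0531 -0.2121  0.0773]
   top 200 [ 0.0311 -0.2211  0.1498]
   mid 111 [-0.0037 -0.2148  0.0927]
```

The half-nut has dropped in: the paddle is back at about 116 mm, with no firm torque yet. Next stroke uses the spoke that is now at about 84°. I'll withdraw sideways first to clear its ball.

```bash
cat >> h.py <<'E'
def stroke2(a,b,stop,f0,step=3,r=.042,guard=7):
    th=a;log=[]
    while th>b:
        th-=step;g=m.movel(tip(th),rate=.04,guard=guard)
        t=np.radians(th);f=m.get_obs()['contact_force']@np.c_[X,Y,Z]-f0
        pk=-r*(f[0]*np.sin(t)-f[2]*np.cos(t)); tq,f=torque(th,f0)
        print(th,g,round(pk,3),round(tq,3),f.round(1))
        if max(tq,pk)>stop or g: return th,True
    return th,False
E
python3 - <<'E'
from h import *
a=pos();m.movel(a+.025*X,rate=.1);m.movel((a+.025*X)*[1,1,0]+[0,0,.26],rate=.2)
h=tip(105);s=h.copy();s[2]=.26
m.movel(s,rate=.2);m.movel(h+[0,0,.03],rate=.2);m.movel(h,rate=.05,guard=4)
m.dwell(.2);f0=F();np.save('f1',f0);print('tare',f0)
print(stroke2(105,-22,.25,f0),m.get_obs()['time'])
locate()
E
```

```text
tare [0.13174463 0.26874033 0.46457158]
102 False 0.029 0.012 [-0.1 -0.2 -0.8]
99 False 0.027 0.017 [-0.4  0.4  0. ]
96 False -0.029 -0.004 [ 0.2  0.2 -0.5]
93 False 0.078 0.078 [-1.8 -0.5 -1.2]
90 False 0.059 0.072 [-1.7  0.2 -2.1]
87 False 0.023 0.068 [-1.7  0.2 -1.8]
84 False 0.095 0.055 [-1.4  0.3 -1.1]
81 False 0.096 0.11 [-2.8  0.2 -0.7]
78 False 0.122 0.126 [-3.2  0.4 -0.7]
75 False 0.073 0.108 [-2.9  0.5 -1.1]
72 False 0.109 0.112 [-3.2  1.  -1.2]
69 False 0.099 0.108 [-3.   0.6 -0.5]
66 False 0.115 0.091 [-2.9  0.8 -1.1]
63 False 0.125 0.104 [-3.1  0.7 -0.7]
60 False 0.15 0.107 [-3.2  0.6 -0.4]
57 False 0.089 0.09 [-3.2  0.4 -0.9]
54 False 0.096 0.101 [-3.1  0.1 -0.2]
51 False 0.095 0.108 [-3.4  0.3 -0.2]
48 False 0.104 0.097 [-3.   0.5  0.1]
45 False 0.1 0.089 [-3.   1.1  0. ]
42 False 0.093 0.125 [-3.9  0.9  0.5]
39 False 0.109 0.12 [-4.3  0.3  0.2]
36 False 0.15 0.121 [-4.   0.8  0.7]
33 False 0.146 0.147 [-4.5  1.   1.3]
30 False 0.14 0.143 [-4.1  1.   1.6]
27 False 0.143 0.147 [-4.   1.3  1.9]
24 False 0.175 0.174 [-4.3  1.5  2.6]
21 False 0.188 0.194 [-4.6  2.1  3.2]
1
[... 260 characters left out ...]
-3 False 0.172 0.198 [-3.3  0.1  4.9]
-6 False 0.186 0.204 [-3.9 -1.   5.3]
-9 False 0.186 0.237 [-3.7  0.2  6.3]
-12 False 0.225 0.216 [-3.3 -0.3  5.9]
-15 False 0.171 0.18 [-3.   0.   5.2]
-18 False 0.187 0.17 [-1.8  0.   4.9]
-21 False 0.223 0.208 [-2.3  0.3  6.2]
-24 False 0.239 0.234 [-2.1  0.9  7. ]
(-24, False) 42.9167
scene padz 108 [0.1145 0.117  0.1213]
   left 21 [-0.0505 -0.2215  0.0473]
   right 244 [ 0.0651 -0.2135  0.1222]
   top 51 [-0.0112 -0.2247  0.1509]
   mid 86 [-0.0004 -0.2143  0.0964]
side padz 100 [0.1138 0.1154 0.1227]
   left 12 [-0.0547 -0.2259  0.0452]
   right 154 [ 0.0544 -0.2108  0.0941]
   top 176 [ 0.037  -0.2189  0.1496]
   mid 109 [-0.0034 -0.2138  0.0931]
```

The torque is rising on bearing, estimated 0.23 N m, and the lever is seated. I'll move a little farther out along the same spoke, clear of the next ball, and finish to about 0.29 N m.

Run:
```python
from h import *
f0=np.load('f1.npy')
m.movel(tip(-24,off=.012),rate=.06);m.movel(tip(-24,r=.05,off=.012),rate=.06);print((F()-f0).round(1))
m.movel(tip(-21,r=.05),rate=.05,guard=6)
for th in range(-23,-43,-2):
    g=m.movel(tip(th,r=.05),rate=.05,guard=6);tq,f=torque(th,f0,.05);print(th,g,round(tq,3),f.round(1))
    if tq>.285: break
print(m.get_obs()['time'])
```

```text
[-1.5 -0.1  4.3]
-23 False 0.229 [2.7 0.7 3.8]
-25 False 0.293 [3.7 0.2 4.8]
44.4583
```

The force at the clear position (4.3 N) was unexpected, so I'll check where the tip touches the spoke before deciding.

Run:
```python
from h import *
for n,(r0,r1,c0,c1) in dict(scene=(130,250,230,390),side=(130,250,270,430)).items():
    pic,P=cloud(n);np.savez(n+'4',pic=pic,P=P)
    globals()[n]=cv2.resize(pic[r0:r1,c0:c1],(400,300),interpolation=cv2.INTER_CUBIC)
    L=(P-O)@np.c_[X,Y,Z]-HUB
    dark=(pic.max(2)<45)&(abs(L[...,1])<.02)&(np.hypot(L[...,0],L[...,2])<.085)&(np.hypot(L[...,0],L[...,2])>.055)
    nn,lab,st,ce=cv2.connectedComponentsWithStats(dark.astype(np.uint8))
    for i in range(1,nn):
        if st[i,4]>4:
            q=np.median(L[lab==i],0);print(n,st[i,4],ce[i].round(),q.round(4),np.degrees(np.arctan2(q[2],q[0])).round(1))
print((F()-np.load('f1.npy')).round(1),(np.array(pos())-O)@np.c_[X,Y,Z]-HUB-[0,0,.019])
save('v4',np.hstack([np.clip(scene*1.6,0,255),side]).astype(np.uint8))
```

```text
scene 16 [320. 180.] [-0.0115 -0.0007  0.0742] 98.8
scene 6 [330. 196.] [-0.0557 -0.     -0.0383] -145.5
scene 62 [302. 206.] [0.0671 0.0101 0.0308] 24.7
side 80 [311. 176.] [0.0462 0.0135 0.0534] 49.1
side 33 [335. 171.] [-0.0162  0.0002  0.0689] 103.2
side 38 [306. 192.] [0.0592 0.0121 0.0074] 7.1
side 13 [308. 200.] [ 0.0575  0.0019 -0.0233] -22.0
side 9 [351. 208.] [-0.0586 -0.0018 -0.0384] -146.8
[3.9 1.2 4.3] [ 0.0595812  -0.00032556 -0.01559574]
```

View pics/v4.png

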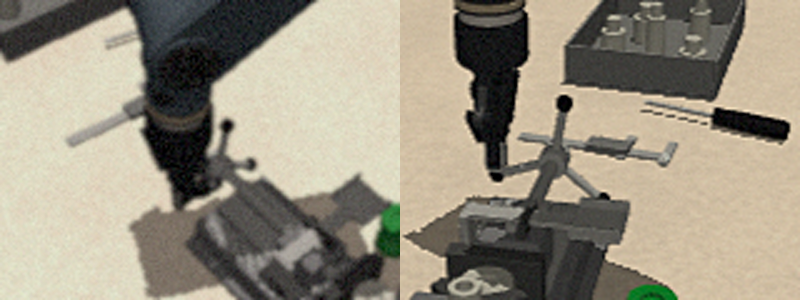

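The balls lie at about 101°, -146° and -22°, and the tip rests on the ball of the -22° spoke at r≈61–68 mm. That puts the holding torque at about 0.33–0.37 N m, which is firm and below 0.5. I'll let go and check.

Run:
```python
from h import *
a=pos();m.movel(a+.004*X+[0,0,.02],rate=.06);m.movel(a+.01*X+[0,0,.20],rate=.2);print((F()-np.load('f1.npy')).round(1))
locate()
pic,P=cloud('side');s=cv2.resize(pic[130:290,240:400],(400,400),interpolation=cv2.INTER_CUBIC)
pic,P=cloud('scene');c=cv2.resize(pic[150:310,270:430],(400,400),interpolation=cv2.INTER_CUBIC)
L=(P-O)@np.c_[X,Y,Z];L=L.reshape(-1,3);b=L[((L>(-.03,-.01,.106))&(L<(.03,.07,.111))).all(1)];print('spool',np.percentile(b,[2,98],axis=0).round(4).tolist())
save('v5',np.hstack([np.clip(c*1.5,0,255),s]).astype(np.uint8));print(m.get_obs()['time'])
```

```text
[-0.4 -0.5 -0.6]
scene padz 100 [0.1144 0.1168 0.1202]
   left 13 [-0.0479 -0.2204  0.1401]
   right 83 [ 0.0619 -0.2053  0.0519]
   top 38 [-0.0391 -0.2261  0.1411]
   bot 9 [-0.0175 -0.226   0.0239]
   mid 118 [ 0.0023 -0.2163  0.0959]
side padz 81 [0.1139 0.1152 0.117 ]
   left 24 [-0.049  -0.2225  0.1384]
   right 54 [ 0.059  -0.223   0.0959]
   top 39 [-0.0424 -0.2228  0.1363]
   bot 11 [-0.0196 -0.2235  0.0404]
   mid 103 [-0.0033 -0.2136  0.0928]
spool [[-0.0214, 0.0094, 0.1062], [0.0265, 0.0663, 0.1109]]
46.4167
```

View pics/v5.png

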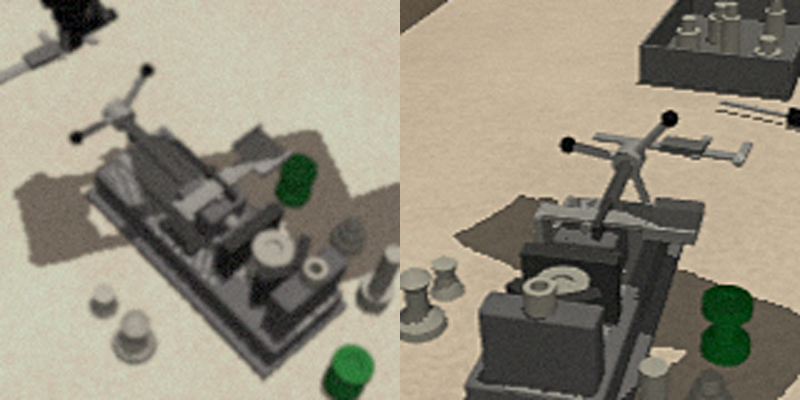

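The spoke is back near +10°, so the ball either snagged on the tip during withdrawal or sprang back. I'll redo the last bit farther in on the rod, clear of the ball, and withdraw square to the rod while checking the angle.

```bash
cat >> h.py <<'E'
def ang():
    pic,P=cloud('side');L=(P-O)@np.c_[X,Y,Z]-HUB;r=np.hypot(L[...,0],L[...,2])
    d=(pic.max(2)<60)&(abs(L[...,1])<.012)&(r<.08)&(r>.058)
    n,lab,st,ce=cv2.connectedComponentsWithStats(d.astype(np.uint8))
    return [(int(st[i,4]),*[int(np.degrees(np.arctan2(*np.median(L[lab==i],0)[[2,0]])))]) for i in range(1,n) if st[i,4]>5]
E
python3 - <<'E'
from h import *
r=.036
print(ang())
h=tip(24,r);u=h.copy();u[2]=pos()[2]-.03
m.movel(u,rate=.35);m.movel(h+[0,0,.012],rate=.25)
m.dwell(.1);f0=F();np.save('f2',f0)
m.movel(h,rate=.08,guard=5)
for th in list(range(18,-13,-6))+[-15,-18,-21,-24,-27,-30]:
    g=m.movel(tip(th,r),rate=.06,guard=8);tq,f=torque(th,f0,r);print(th,g,round(tq,3),f.round(1))
    if tq>.28: break
print(m.get_obs()['time'],ang())
for o in(.0085,.012,.02):
    m.movel(tip(th,r,o),rate=.04);print(o,(F()-f0).round(1),ang())
print(m.get_obs()['time'])
E
```

```text
[(31, 131), (25, 12)]
18 False -0.01 [ 0.3 -0.2 -0.2]
12 False -0.016 [ 0.3 -0.  -0.4]
6 False 0.106 [-2.6 -0.2  2.7]
0 False 0.095 [-1.6  1.   2.7]
-6 False 0.151 [-2.5  0.7  4.5]
-12 False 0.182 [-2.5  0.4  5.7]
-15 False 0.223 [-2.1  0.4  7. ]
-18 False 0.199 [-2.6  0.3  6.7]
-21 False 0.229 [-2.6  1.1  7.8]
-24 False 0.236 [-1.7  1.1  7.9]
-27 False 0.244 [-2.   1.1  8.6]
-30 False 0.233 [-1.9  2.   8.6]
51.475 [(17, 64), (31, 103), (20, -20), (10, -148)]
0.0085 [-0.3  0.7  6.7] [(14, 64), (31, 105), (19, -17), (6, -146)]
0.012 [0.9 0.5 4.3] [(15, 63), (30, 109), (20, -14)]
0.02 [-0.2 -0.3  3.9] [(21, 54), (31, 116), (16, -4)]
52.675
```

The spoke follows the tip back with force, so the load springs back partway. I'll let go fully and see where it rests.

Run:
```python
from h import *
a=pos();m.movel(a+[0,0,.05],rate=.12);print(m.get_obs()['time'],ang())
for _ in range(3): m.dwell(.35);print(m.get_obs()['time'],ang())
```

```text
53.2417 [(6, 57), (32, 131), (25, 12)]
53.6417 [(6, 56), (31, 131), (24, 13)]
54.0417 [(32, 131), (25, 13)]
54.4417 [(32, 131), (23, 11)]
```

Run:
```python
from h import *
a=pos();m.movel(a+[0,0,.10],rate=.2);print(F()-np.load('f2.npy'),ang(),m.get_obs()['time'])
print(m.close_job())
```

```text
[ 0.29764083 -0.43714578 -0.85865422] [(31, 131), (25, 12)] 55.2417
the job is handed in; nothing more can be done
None
```

I handed the job in at 55 s, verdict not shown: the spool is seated in the V, the lever is up and locked, and nothing else was moved. I turned the handle to an estimated 0.33–0.47 N m (limit 0.5); when let go it sprang back about 30° and held steady, which I judge still firm though I did not measure it at rest.

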